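Unclip the tall tube and rack it

ROBOT

A 6-joint arm with a two-finger parallel gripper is mounted at the origin on the work surface. World frame = base frame: x ahead of the robot, y to its left, z up, the work surface at z = 0. Lengths are in m, angles in degrees, forces in N, time in s.
With the tool pointing down it reaches from about 0.3 to 0.875 m from the base axis. Payload 6.4 kg.
Tool frame: the origin (TCP) lies on the mounting face of the last link; the fingertips stand 173 mm ahead of it and the grasp point (between the pads) lies 155 mm ahead of it (grip_depth is the distance from the TCP to the grasp point, in m); z points along the fingers, x is the direction in which the jaws open and shut, and the axes are right-handed (so a half turn about z gives the same grasp; the last joint's range is limited). The gripper opens to 85 mm and grips with 20 to 120 N. Pads are 22 mm wide; open, the fingers measure 114 mm over their backs; the gripper's body (76 mm by 85 mm) begins 54 mm behind the grasp point. The pads swing forward as they close: fully open they stand 13 mm farther back than shut.
Start: joints at [62.951, 10.359, 92.074, -0, 77.567, -11.82], TCP at [0.151, 0.555, 0.405] pointing down, gripper open.
Joint ranges: [-171.53, 171.53], [-51.25, 118.39], [17.06, 147.69], [-65.23, 245.23], [0, 150.52], [-178.68, 178.68]. Speed limits (degrees/s): [147.25, 147.25, 172.46, 180, 180, 180].

INTERFACE

Orientations are given as [roll, pitch, yaw] about the fixed x, y, z axes, in that order (R = Rz(yaw) Ry(pitch) Rx(roll)).
In Python, from plant import get_state, grab_frame, job_done, grip_depth gives the robot as it stands.
- The arm moves only by the shell command python3 -m creep 'ROWS'. ROWS is JSON, a list that holds one entry, the list of rows, each a list of 7 numbers: the shift along the tool's x, y, z in mm, then the turn, a rotation vector about the tool's x, y, z in degrees, then the opening in per cent of the stroke, from 0 (shut) to 100 (fully open). A call has 1 to 8 rows; each row is the pose to reach, as a shift and turn from the pose commanded when the call began, along the tool's axes at that moment; what a row does not reach only later rows make up. A row lasts 1/8 s, in which the tool goes at most 62.5 mm and 10.7 degrees, less where a joint would pass 70% of its speed; a pose out of reach is approached as far as the arm can. A call with a gripper value outside its range is refused whole. The fingers move at their own pace and stop on an object; the grip force is fixed at half the most. Time passes only in rows, so rows that repeat a pose let the fingers close. It gives the time, the measured TCP pose, the force and the opening at its end, in the units of the state.
- get_state(): the state, without advancing time (a new reading comes with each control period).
- grab_frame(name): name is "scene" or "top"; returns a dict with "color" (400x640x3 uint8, blue, green, red), "z_map" (400x640 float32, m along the optical axis (not along the pixel's ray), 0 where there is no reading), "fovy" (degrees; the focal length in pixels is half the picture's height over the tangent of half this angle, whatever the lens; pixels are square), "cx", "cy" (the principal point, pixels), "world_from_camera" (4x4, takes a point from camera to world coordinates). Camera axes: x right, y down, z forward; pixel columns grow to the right and rows downward; lengths in m; the calibration is good to about 2 mm. A picture is of the moment at which its call begins.
- job_done(): hands the job in, once; it reports no verdict.
The state is a dict: "t": time; "joint_pos": joint angles; "joint_velocities": joint speeds; "tau": joint torques, N m; "tool_pos": TCP position; "ee_rot": TCP orientation; "ft_force": force on the tool from outside, world axes, zero at the start; "wrist_torque": the same for the moment, N m; "grip_width": finger opening in m.
Only numpy, scipy, OpenCV 4.12 (cv2) and the standard library are available. Lean on these libraries where they do the work, as an engineer would, in place of code of your own. Each camera call takes 0.05 s, during which the arm holds its last target. There are 200 camera calls.

TASK

Take the taller of the two capped tubes out of its spring clip by pulling it straight forward through the clip's mouth (do not draw it up endwise), then set it down gently, upright, in the empty pocket of the white rack and let go. Leave the shorter tube in its clip.

Things in the scene. Friction and masses are not known exactly. Their poses are not given: they have to be found in the camera images.
- tall_tube: The taller tube: rigid, closed, 135 mm long, flat foot, body 29 mm in diameter, blue screw cap 34 mm in diameter and 14 mm high (within the 135). About 70 g. Origin at the centre of the foot, z along the tube to the cap. Starts upright in the left or right clip of the stand, foot on the stand's base 10 mm over the table.
- short_tube: The shorter tube: the same diameter and cap but 105 mm long; stands in the other outer clip. Origin at the centre of the foot, z up. It must stay there.
- clip_stand: Fixed stand. Base 75 x 250 x 10 mm; rail along y behind the clips (x 23 to 33 mm, top at 88 mm). Three steel spring clips, axes upright at x 0, y -80/0/80 mm, heights 66 to 86 mm, each 43 mm wide, mouth 22 mm, opening to the stand's -x. Middle one empty. A 4 to 12 N pull along -x snaps a tube out; clear after 40 mm. Origin on the table under the middle clip; z up.
- pocket (a point): Centre of the floor of the white rack's empty pocket, 5 mm over the table. The rack is fixed, with two square pockets side by side along its y, each about 58 mm wide inside, walls 4 mm thick and 55 mm high over the table. The other pocket, 62 mm to the -y side, holds a jar 70 mm high. Axes: the rack's, z up.
Mind the look-alikes: they are no part of the job. What is shaped like the short_tube but orange is not meant.

How it is judged (in metres and radians):
On the way:
1. the tall tube has come out of its clip forward, through the mouth, still low over the stand's base (x of tall_tube in the frame of clip_stand below -0.035 m and z of tall_tube in the frame of clip_stand below 0.04 m), for 0.05 s.
At the end, for the whole second after the job is handed in: The tall tube stands at rest on the floor of the empty pocket (foot within 22 mm of its centre and under 15 mm over the table, tilted less than 10 degrees), and the short tube is still upright in its clip, within 12 mm of where it was (horizontal distance between tall_tube and pocket below 0.022 m and height (world z) of tall_tube below 0.015 m and angle between each of tall_tube, short_tube's own z axis and vertical below 0.17 rad and linear speed of tall_tube below 0.02 m/s and distance of short_tube from where it was at the start of the episode below 0.012 m); the robot touches nothing.
It fails at once if the tall tube drawn up more than 35 mm while still in the line of the clips (z of tall_tube in the frame of clip_stand between 0.045 and 0.08 m and x of tall_tube in the frame of clip_stand between -0.015 and 0.02 m and y of tall_tube in the frame of clip_stand between -0.105 and 0.105 m).
It fails at once if the tall tube dropped or thrown (faster than 0.6 m/s with no finger on it) (linear speed of tall_tube above 0.6 m/s and contact force between tall_tube and the fingers below 0.1 N).
It fails at once if the short tube pulled out of its clip (distance of short_tube from where it was at the start of the episode above 0.03 m).
It also fails if it takes over 43 s, if anything falls off the work surface, if the arm or the gripper's body presses on something with over 40 N, if the wrist force passes 120 N, or if a joint passes its speed limit or range.

## Working session

There is one attempt and no reset: what is moved stays moved. The work goes in short steps, Python scripts to look and compute and a shell command to move; the robot and the scene stay as the last step left them, time stands still between calls to the robot, and variables do not carry over. Pictures are saved under pics/ and viewed, about 8 in all and at most 12, crops included, and the job is handed in when it is done.

```bash
mkdir -p pics
cat > h.py <<'E'
import numpy as np, cv2
from plant import *
def pts(f):
    h,w=f["z_map"].shape; F=h/2/np.tan(np.radians(f["fovy"]/2)); z=f["z_map"]
    u,v=np.meshgrid(np.arange(w),np.arange(h))
    P=np.stack([(u-f["cx"])/F*z,(v-f["cy"])/F*z,z,np.ones_like(z)],-1)@np.array(f["world_from_camera"]).T
    P=P[...,:3]; P[z==0]=np.nan; return P
E
python3 - <<'E'
from h import *
for n in("scene","top"):
    f=grab_frame(n); cv2.imwrite(f"pics/{n}0.png",f["color"]); np.save(n+"P.npy",pts(f)); np.save(n+"C.npy",f["color"])
    print(n,f["fovy"],f["cx"],f["cy"],np.round(f["world_from_camera"],3).tolist())
print(get_state(),grip_depth)
E
```

```text
scene 42.713899082047284 320.1021499054808 190.66449947802505 [[0.622, 0.426, -0.658, 1.194], [0.783, -0.36, 0.507, -0.493], [-0.021, -0.83, -0.557, 0.554], [0.0, 0.0, 0.0, 1.0]]
top 44.206276995267146 326.08853799815336 198.83297255509743 [[-0.005, -0.981, 0.192, 0.392], [-1.0, 0.01, 0.028, -0.009], [-0.029, -0.192, -0.981, 0.887], [0.0, 0.0, 0.0, 1.0]]
{'t': 0.1, 'joint_pos': array([ 6.29501643e+01,  1.03984977e+01,  9.21250524e+01, -1.85121267e-04,
        7.75670389e+01, -1.18202715e+01]), 'joint_velocities': array([ 0.13348423, -0.11603905, -0.23845475, -0.01131323, -0.02198476,
       -0.01911704]), 'tau': array([-2.16909343e-04, -4.45878768e+01, -3.52238846e+01, -2.32001557e-04,
        4.22505283e-03, -9.15991677e-06]), 'tool_pos': array([0.1509286 , 0.5546119 , 0.40387295]), 'ee_rot': array([-1.79981620e+02,  8.87049945e-02,  7.47704901e+01]), 'ft_force': array([0.19576354, 1.15476846, 0.58207544]), 'wrist_torque': array([ 0.00820383, -0.03334981,  0.01893767]), 'grip_width': 0.08504746526173977} 0.1547
```

View pics/scene0.png

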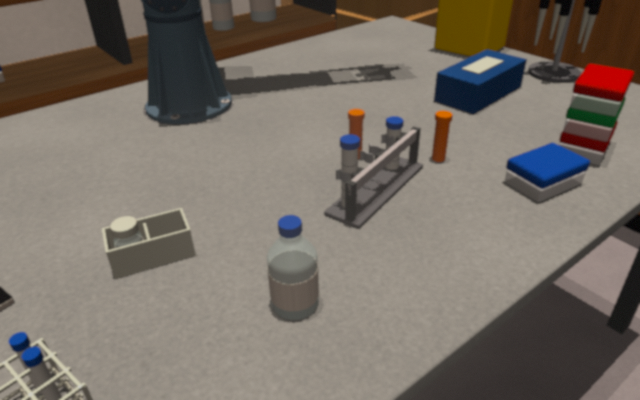

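View pics/top0.png

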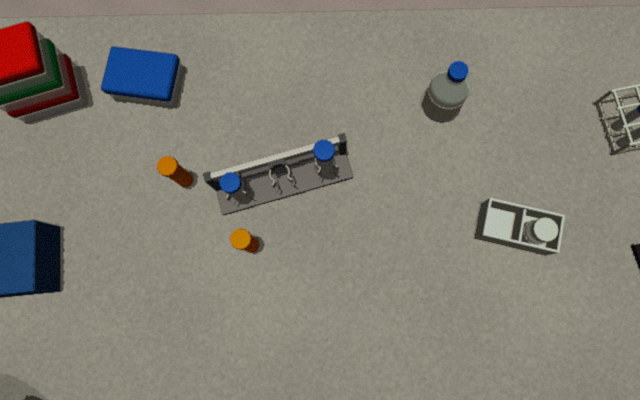

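Candidates for the tall tube: the blue caps in the stand at top (231,183) and (323,150). Not meant are the orange tubes at (168,167) and (242,240), the bottle with a blue cap at (457,71), and the tubes in the wire rack at the far right. The clips open towards the robot. Next I measure heights and make a close crop.

Run:
```python
from h import *
for n in("scene","top"):
    P=np.load(n+"P.npy");C=np.load(n+"C.npy");H=cv2.cvtColor(C,cv2.COLOR_BGR2HSV)
    for nm,lo,hi in(("blue",(105,140,60),(125,255,255)),("orange",(5,180,80),(18,255,255))):
        k,L,S,ce=cv2.connectedComponentsWithStats(cv2.inRange(H,lo,hi))
        for i in range(1,k):
            if 40<S[i,4]<900:
                q=P[L==i];q=q[~np.isnan(q[:,0])]; zt=np.percentile(q[:,2],95); t=q[q[:,2]>zt-.006]
                print(n,nm,ce[i].round(),S[i,4],"ztop",zt.round(4),"c",((t.max(0)+t.min(0))/2).round(4),"ext",(np.ptp(t,axis=0)).round(3))
P=np.load("topP.npy");C=np.load("topC.npy")
# rail top
def line(m,nm):
    q=P[m].astype(np.float32); r=cv2.minAreaRect(q[:,:2]*1000); print(nm,len(q),r,np.median(q[:,2]).round(4)); 
v,u=np.mgrid[:400,:640]
z=P[...,2]
line((u>200)&(u<360)&(v>130)&(v<215)&(z>.079)&(z<.094)&(C.min(-1)>110),"rail")
line((u>200)&(u<365)&(v>130)&(v<220)&(z>.005)&(z<.015),"base")
line((u>470)&(u<575)&(v>190)&(v<265)&(z>.048)&(z<.06),"rack rim")
line((u>480)&(u<520)&(v>200)&(v<245)&(z>-.002)&(z<.012)&(C.min(-1)>150),"pocket floor")
cv2.imwrite("pics/crop.png",np.hstack([cv2.resize(C[120:230,150:370],None,fx=2.7,fy=2.7)]))
s=np.load("sceneC.npy");cv2.imwrite("pics/crop.png",np.vstack([cv2.resize(C[120:260,150:370],(550,350)),cv2.resize(s[95:230,310:460],(278,250)).repeat(1,0) if 0 else cv2.copyMakeBorder(cv2.resize(s[95:230,310:460],(278,250)),0,0,0,272,0)]))
```

```text
scene blue [394. 121.] 104 ztop 0.1165 c [0.5771 0.1673 0.114 ] ext [0.03  0.028 0.006]
scene blue [350. 139.] 130 ztop 0.1465 c [0.6212 0.0142 0.1451] ext [0.029 0.03  0.004]
scene blue [289. 222.] 233 ztop 0.1515 c [ 0.7481 -0.202   0.15  ] ext [0.029 0.028 0.004]
scene blue [ 18. 341.] 215 ztop 0.0993 c [ 0.669  -0.5282  0.0969] ext [0.021 0.017 0.007]
scene blue [ 31. 355.] 256 ztop 0.0995 c [ 0.7005 -0.5219  0.0972] ext [0.021 0.018 0.007]
scene orange [611.  67.] 87 ztop 0.1632 c [0.7753 0.6061 0.1636] ext [0.078 0.03  0.007]
scene orange [356. 114.] 120 ztop 0.1066 c [0.4871 0.1508 0.1043] ext [0.03  0.031 0.007]
scene orange [441. 134.] 572 ztop 0.1058 c [0.6079 0.2762 0.1036] ext [0.032 0.032 0.007]
top blue [458.  70.] 274 ztop 0.15 c [ 0.7449 -0.2002  0.1478] ext [0.029 0.029 0.007]
top blue [324. 150.] 352 ztop 0.1454 c [0.6166 0.0162 0.1431] ext [0.032 0.033 0.007]
top blue [230. 182.] 340 ztop 0.1157 c [0.5727 0.169  0.1138] ext [0.031 0.033 0.008]
top orange [166. 165.] 283 ztop 0.106 c [0.6045 0.2784 0.1044] ext [0.032 0.033 0.008]
top orange [246. 242.] 45 ztop 0.105 c [0.4812 0.1474 0.1028] ext [0.029 0.025 0.006]
rail 736 ((603.7667236328125, 95.4410400390625), (50.91905975341797, 226.7036895751953), 15.781819343566895) 0.0855
base 3336 ((603.0918579101562, 94.63088989257812), (66.80032348632812, 250.07684326171875), 15.812643051147461) 0.0086
rack rim 748 ((508.45928955078125, -319.55145263671875), (130.08265686035156, 67.26142883300781), 75.89579010009766) 0.0527
pocket floor 616 ((519.0081787109375, -295.6483154296875), (43.520179748535156, 47.57898712158203), 75.99380493164062) 0.0023
```

View pics/crop.png

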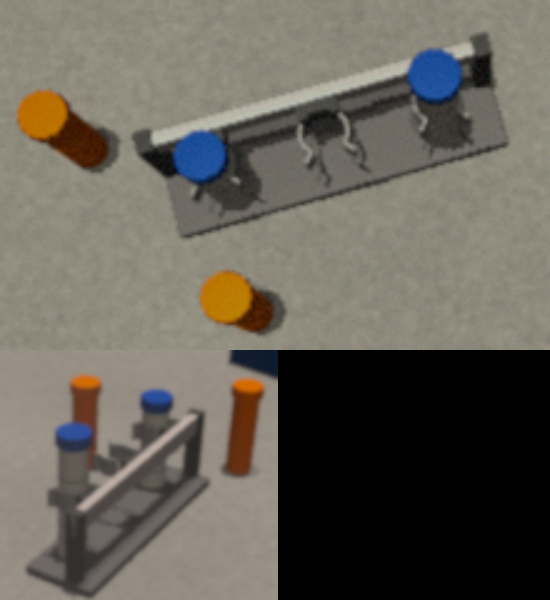

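The right one (324,150) has its cap top at 0.145 m, so it is the tall tube; the left one is at 0.116 m. They stand 159 mm apart, which fits the 160 mm given. The stand's yaw is about 16° and its mouth points along (-0.96,-0.28). The pocket centre is about (0.516,-0.290). I'll grip from above with the jaws along the stand's x, just under the cap.

```bash
python3 -m creep '[[[-20,30,0,0,0,7,100],[-53,79,0,0,0,15,100],[-88,130,0,0,0,23,100],[-123,182,0,0,0,31,100],[-158,234,0,0,0,39,100],[-193,286,0,0,0,47,100],[-228,338,0,0,0,54,100],[-260,385,0,0,0,58.8,100]]]'
python3 - <<'E'
from h import *
from scipy.spatial.transform import Rotation as R
s=get_state();r=R.from_euler('xyz',s['ee_rot'],degrees=True);print(s['tool_pos'],s['ee_rot'],s['joint_pos'].round(1),(r.inv().apply(np.array([.6175,.016,.405])-s['tool_pos'])*1000).round(1))
E
```

```text
t: 1.1
tool_pos: [0.4552, 0.2009, 0.4046]
ee_rot: [-180.0, 0.0, 15.8]
ft_force: [-0.0, -0.1, -0.8]
grip_width: 0.0857
[0.45518918 0.20087904 0.40455002] [-1.79994664e+02  6.14637831e-04  1.57521312e+01] [ 10.1   0.3 103.    0.   76.7  -5.6] [106.  222.   -0.5]
```

```bash
python3 -m creep '[[[20,42,10,0,0,0,100],[45,94,25,0,0,0,100],[70,146,45,0,0,0,100],[92,192,60,0,0,0,100],[106,222,70,0,0,0,100],[106,222,70,0,0,0,100]]]'
python3 - <<'E'
from h import *
s=get_state();print(s['tool_pos'],s['ee_rot'])
a,b=[grab_frame(n) for n in("scene","top")]
cv2.imwrite("pics/a.png",np.vstack([cv2.resize(a["color"][40:240,270:470],(500,500))]) if 0 else np.hstack([cv2.resize(a["color"][40:240,270:470],(400,400)),cv2.resize(b["color"][60:260,220:420],(400,400))]))
E
```

```text
t: 1.85
tool_pos: [0.6178, 0.0164, 0.3328]
ee_rot: [-179.9, 0.1, 15.8]
ft_force: [-0.4, 0.3, -0.4]
grip_width: 0.0851
[0.61776749 0.01643595 0.33278234] [-1.79948844e+02  1.42758559e-01  1.57958397e+01]
```

View pics/a.png

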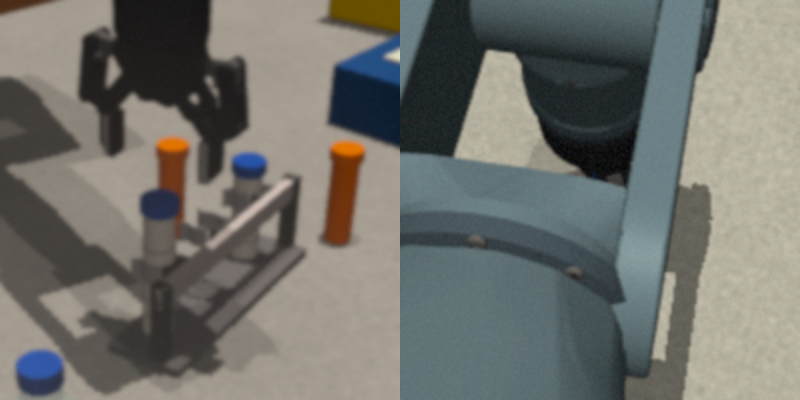

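The left half of the view shows the open jaws straddling the tall tube's cap at about (160,205), with the rail clear behind. Now I descend and close.

```bash
python3 -m creep '[[[0,0,15,0,0,0,100],[0,0,35,0,0,0,100],[0,0,52,0,0,0,100],[0,0,63,0,0,0,100],[0,0,68,0,0,0,90],[0,0,68,0,0,0,70]]]'; python3 -m creep '[[[0,0,0,0,0,0,55],[0,0,0,0,0,0,45],[0,0,0,0,0,0,35],[0,0,0,0,0,0,15],[0,0,0,0,0,0,0],[0,0,0,0,0,0,0],[0,0,0,0,0,0,0]]]'
python3 - <<'E'
from h import *
a=grab_frame("scene")
cv2.imwrite("pics/b.png",cv2.resize(a["color"][80:240,290:450],(480,480)))
E
```

```text
t: 2.7
tool_pos: [0.6172, 0.0185, 0.2664]
ee_rot: [-180.0, 0.0, 16.0]
ft_force: [0.1, -0.1, -0.7]
grip_width: 0.0609
t: 3.58
tool_pos: [0.6173, 0.0185, 0.267]
ee_rot: [180.0, -0.0, 16.0]
ft_force: [-0.3, -0.1, 3.2]
grip_width: 0.0292
```

View pics/b.png

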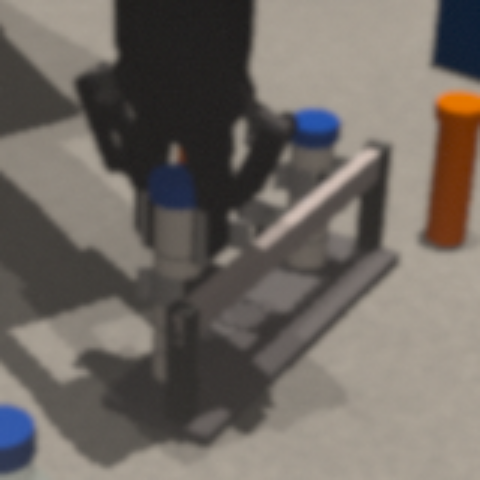

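The opening is 29.2 mm, so the fingers hold the body just under the cap. Now I pull straight forward.

```bash
python3 -m creep '[[[-5,0,0,0,0,0,0],[-10,0,0,0,0,0,0],[-16,0,0,0,0,0,0],[-23,0,0,0,0,0,0],[-32,0,0,0,0,0,0],[-44,0,0,0,0,0,0],[-57,0,0,0,0,0,0],[-66,0,0,0,0,0,0]]]'; python3 -m creep '[[[-5,0,0,0,0,0,0],[-5,0,0,0,0,0,0],[-5,0,0,0,0,0,0]]]'
python3 - <<'E'
from h import *
a=grab_frame("scene")
cv2.imwrite("pics/c.png",cv2.resize(a["color"][80:240,260:450],(570,480)))
E
```

```text
t: 4.62
tool_pos: [0.5523, 0.0002, 0.2661]
ee_rot: [-180.0, 0.1, 16.0]
ft_force: [0.7, -0.6, -1.9]
grip_width: 0.0292
t: 5.0
tool_pos: [0.5492, -0.001, 0.2668]
ee_rot: [180.0, -0.0, 16.0]
ft_force: [0.3, 0.6, -0.5]
grip_width: 0.0292
```

View pics/c.png

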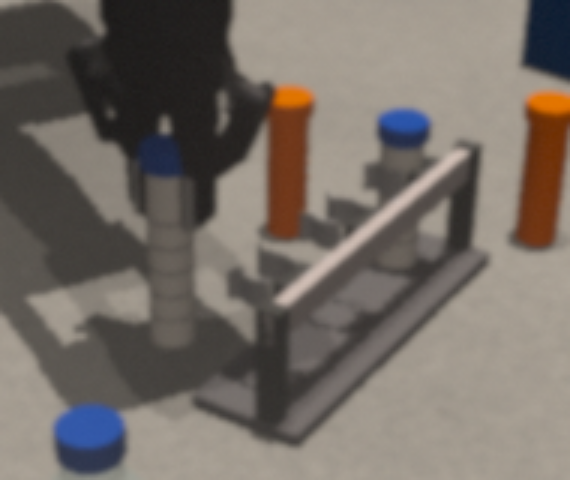

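The view shows the tube out of the clip and upright, with its cap at (160,155) and foot at (172,340). The short tube is still in its clip at (403,130). Now I lift and carry it over to the rack.

```bash
python3 -m creep '[[[-2,0,-12,0,0,0,0],[-4,4,-35,0,0,0,0],[-10,25,-60,0,0,0,0],[-28,67,-75,0,0,0,0],[-50,120,-80,0,0,0,0],[-72,173,-80,0,0,0,0],[-92,222,-80,0,0,0,0],[-105,253,-80,0,0,0,0]]]'; python3 -m creep '[[[-6,15,0,0,0,0,0],[-6,15,0,0,0,0,0],[-6,15,0,0,0,0,0]]]'
python3 - <<'E'
from h import *
for n in("scene","top"):
    f=grab_frame(n);P=pts(f);C=f["color"];H=cv2.cvtColor(C,cv2.COLOR_BGR2HSV)
    if n=="scene": im=cv2.resize(C[110:310,60:260],(400,400))
    else: im=np.hstack([im,cv2.resize(C[120:320,420:620],(400,400))])
    x,y,z=np.moveaxis(P,-1,0)
    for lo in(.085,.11,.135,.16):
        m=(z>lo)&(z<lo+.02)&(np.hypot(x-.516,y+.29)<.05)
        if m.sum()>5: print(n,lo,m.sum(),np.nanmedian(P[m],0).round(4),np.nanmin(P[m],0).round(4),np.nanmax(P[m],0).round(4))
    m=(z>.048)&(z<.06)&(np.hypot(x-.509,y+.32)<.1)
    print(n,"rim",cv2.minAreaRect(P[m][:,:2].astype(np.float32)*1000))
cv2.imwrite("pics/d.png",im)
E
```

```text
t: 6.05
tool_pos: [0.5171, -0.2756, 0.3478]
ee_rot: [179.9, -0.0, 15.9]
ft_force: [0.5, 0.8, -0.5]
grip_width: 0.0293
t: 6.42
tool_pos: [0.5162, -0.2878, 0.3467]
ee_rot: [-180.0, -0.0, 16.0]
ft_force: [0.7, -0.9, -1.8]
grip_width: 0.0291
scene 0.085 151 [ 0.5289 -0.2946  0.0974] [ 0.513  -0.3051  0.0892] [ 0.5337 -0.2759  0.1049]
scene 0.11 219 [ 0.5289 -0.2946  0.1196] [ 0.5124 -0.3052  0.1101] [ 0.5334 -0.2762  0.1298]
scene 0.135 227 [ 0.5288 -0.2943  0.1453] [ 0.5125 -0.3054  0.135 ] [ 0.5344 -0.2762  0.1549]
scene 0.16 226 [ 0.5292 -0.2955  0.1698] [ 0.4997 -0.3046  0.1601] [ 0.5399 -0.2727  0.1798]
scene rim ((510.02325439453125, -318.8913269042969), (128.00914001464844, 70.31697082519531), 76.21319580078125)
top 0.085 58 [ 0.5119 -0.2788  0.0965] [ 0.5027 -0.294   0.0885] [ 0.5294 -0.2763  0.1037]
top 0.11 83 [ 0.5111 -0.2791  0.119 ] [ 0.5022 -0.2888  0.1103] [ 0.5293 -0.2758  0.1295]
top 0.135 77 [ 0.5137 -0.278   0.1454] [ 0.504  -0.2839  0.1351] [ 0.5284 -0.276   0.1548]
top 0.16 74 [ 0.517  -0.2775  0.1701] [ 0.507  -0.2842  0.16  ] [ 0.5368 -0.2713  0.1799]
top rim ((518.5747680664062, -278.8868408203125), (46.8720703125, 67.29954528808594), 74.40215301513672)
```

View pics/d.png

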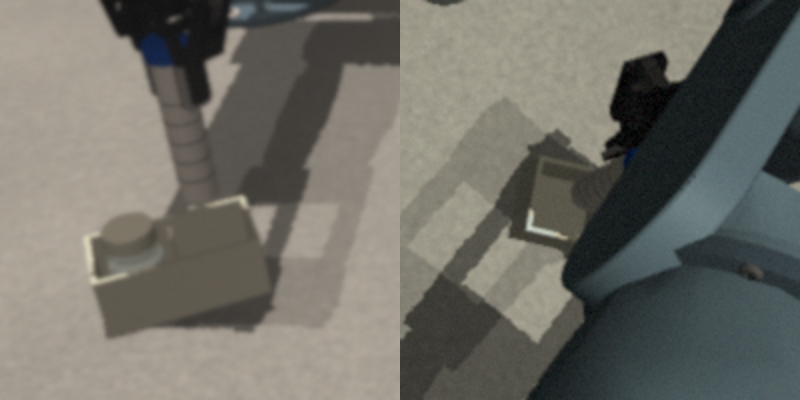

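The tube hangs vertical (its position is the same at all heights), centred near (0.5185,-0.2905). The rack re-measured puts the pocket at (0.5175,-0.289). Now I lower it, slowly at the end.

```bash
python3 -m creep '[[[0,0,12,0,0,0,0],[0,0,32,0,0,0,0],[0,0,52,0,0,0,0],[0,0,66,0,0,0,0],[0,0,75,0,0,0,0],[0,0,80,0,0,0,0],[0,0,82,0,0,0,0],[0,0,82,0,0,0,0]]]'; python3 -m creep '[[[0,0,1,0,0,0,0],[0,0,2,0,0,0,0],[0,0,2.5,0,0,0,0],[0,0,2.5,0,0,0,0]]]'
```

```text
t: 7.52
tool_pos: [0.5161, -0.2893, 0.2651]
ee_rot: [180.0, -0.0, 16.0]
ft_force: [0.7, 0.2, -0.0]
grip_width: 0.0291
t: 8.02
tool_pos: [0.516, -0.2892, 0.2622]
ee_rot: [-180.0, 0.0, 16.0]
ft_force: [-0.4, 0.3, -0.7]
grip_width: 0.0294
```

```bash
python3 -m creep '[[[0,0,0.5,0,0,0,0],[0,0,1,0,0,0,0],[0,0,1,0,0,0,0]]]';  python3 -m creep '[[[0,0,0.5,0,0,0,0],[0,0,1,0,0,0,0],[0,0,1,0,0,0,0]]]'
```

```text
t: 8.4
tool_pos: [0.5159, -0.2892, 0.2611]
ee_rot: [-180.0, 0.0, 16.0]
ft_force: [0.2, 0.5, -0.9]
grip_width: 0.0293
t: 8.78
tool_pos: [0.5162, -0.2895, 0.2609]
ee_rot: [179.9, -0.0, 16.0]
ft_force: [-1.8, -0.9, 5.2]
grip_width: 0.0292
```

The force rose to 5 N, so the foot is on the floor. I let go and look before retreating.

```bash
python3 -m creep '[[[0,0,0,0,0,0,36],[0,0,0,0,0,0,40],[0,0,0,0,0,0,50],[0,0,0,0,0,0,65],[0,0,0,0,0,0,80],[0,0,0,0,0,0,100],[0,0,0,0,0,0,100]]]'
python3 - <<'E'
from h import *
f=grab_frame("scene");P=pts(f);C=f["color"];x,y,z=np.moveaxis(P,-1,0)
for lo in(.072,.09,.108,.13):
    m=(z>lo)&(z<lo+.015)&(np.hypot(x-.5175,y+.29)<.025)
    if m.sum()>5: print(lo,m.sum(),np.nanmedian(P[m],0).round(4),np.nanmin(P[m],0).round(4),np.nanmax(P[m],0).round(4))
cv2.imwrite("pics/e.png",cv2.resize(C[110:310,60:260],(480,480)))
E
```

```text
t: 9.65
tool_pos: [0.516, -0.2892, 0.2602]
ee_rot: [180.0, -0.0, 16.0]
ft_force: [-0.4, 0.1, 1.1]
grip_width: 0.0852
0.072 147 [ 0.5285 -0.2949  0.0796] [ 0.5104 -0.3056  0.0721] [ 0.5334 -0.2767  0.087 ]
0.09 155 [ 0.5286 -0.2953  0.0972] [ 0.5107 -0.3059  0.0902] [ 0.5334 -0.2784  0.1049]
0.108 160 [ 0.5288 -0.2956  0.115 ] [ 0.512  -0.3059  0.108 ] [ 0.5331 -0.2788  0.123 ]
0.13 251 [ 0.526  -0.2961  0.1386] [ 0.4999 -0.3081  0.13  ] [ 0.5349 -0.2817  0.1409]
```

View pics/e.png

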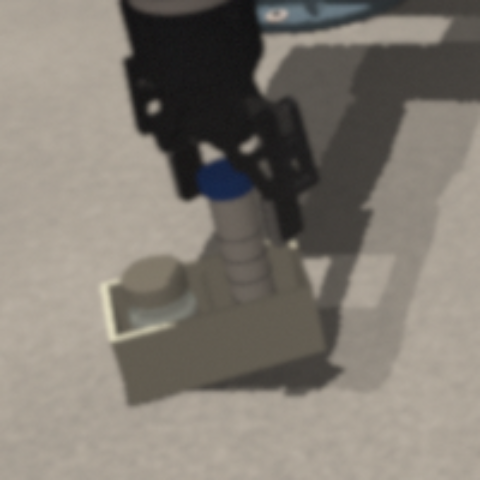

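The tube stands free and upright in the empty pocket, with its cap at (224,180) and the jar beside it at (158,290). The jaws are fully open on both sides. Now I retreat upwards and check once more.

```bash
python3 -m creep '[[[0,0,-10,0,0,0,100],[0,0,-35,0,0,0,100],[0,0,-70,0,0,0,100],[0,0,-110,0,0,0,100],[0,0,-140,0,0,0,100],[0,0,-150,0,0,0,100],[0,0,-150,0,0,0,100]]]'
python3 - <<'E'
from h import *
f=grab_frame("scene");P=pts(f);C=f["color"];x,y,z=np.moveaxis(P,-1,0)
H=cv2.cvtColor(C,cv2.COLOR_BGR2HSV);k,L,S,ce=cv2.connectedComponentsWithStats(cv2.inRange(H,(105,140,50),(125,255,255)))
for i in range(1,k):
    if 40<S[i,4]<500:
        q=P[L==i];q=q[~np.isnan(q[:,0])];zt=np.percentile(q[:,2],95);t=q[q[:,2]>zt-.006];print(ce[i].round(),zt.round(4),((t.max(0)+t.min(0))/2).round(4))
cv2.imwrite("pics/f.png",C); print(get_state()['t'])
E
```

```text
t: 10.58
tool_pos: [0.5159, -0.2891, 0.4106]
ee_rot: [180.0, -0.0, 16.0]
ft_force: [-0.3, -0.4, 0.3]
grip_width: 0.0857
[394. 121.] 0.1168 [0.5777 0.1663 0.1148]
[153. 185.] 0.1401 [ 0.5216 -0.2946  0.1375]
[289. 223.] 0.1513 [ 0.7486 -0.2016  0.1501]
10.625
```

View pics/f.png

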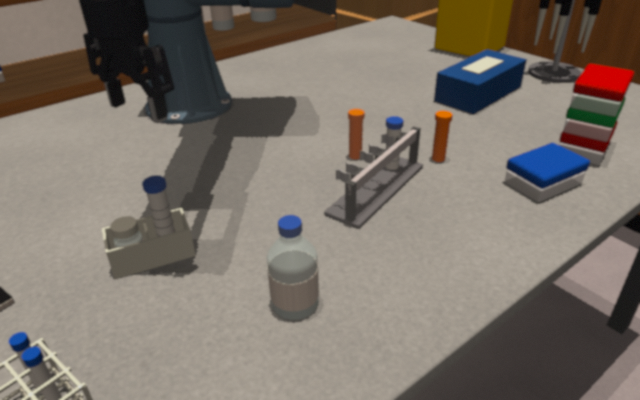

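The tall tube stands in the pocket (cap at (153,185), top at 0.140 m as it should be). The short tube's cap has not moved (394,121), and the gripper is clear. I hand the job in.

```bash
python3 -c "from plant import *; print(job_done())"
```

```text
the job is handed in; nothing more can be done
None
```

The job is done and handed in at about 10.6 s. I gripped the taller tube under its cap and pulled it about 70 mm straight forward out of the right-hand clip, at its standing height. I then carried it to the rack, lowered it until the force rose to about 5 N, let go and retreated straight up.

- **Tall tube:** its cap top is at 0.140 m, as it should be with the foot on the 5 mm floor. The cap centre is about 4 to 7 mm from the estimated pocket centre, inside the 22 mm allowed. Edges of the body at several heights agree to about 2 mm, so it stands nearly upright.
- **Short tube:** its cap is within about 1 mm of where it was at the start.
- **Gripper:** it is clear of everything, about 150 mm above where it let go.

No check failed. The two cameras differ by up to about 5 mm on cap positions, and the rack estimates differ by about 2 mm, both small against the tolerances.

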